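# Press the cap mat onto a tube rack in the bench screw press

### The arm

A 6-joint arm with a two-finger parallel gripper is mounted at the origin on the work surface. World frame = base frame: x ahead of the robot, y to its left, z up, the work surface at z = 0. Lengths are in m, angles in rad, forces in N, time in s.
With the tool pointing down it reaches from about 0.375 to 0.9 m from the base axis. Payload 3.1 kg.
Tool frame: the origin (TCP) lies at the very end of the fingers, on their centre line; the grasp point (between the pads) lies 19 mm behind it; z points along the fingers, y is the line along which they close (so a half turn about z gives the same grasp; the last joint's range is limited). The gripper opens to 87 mm and grips with 3 to 60 N. Pads are 19 mm wide; open, the fingers measure 117 mm over their backs; the gripper's body (75 mm by 190 mm) begins 51 mm behind the grasp point.
Start: joints at [-1.308, 0.527, 1.433, -0, 1.181, -0.178], TCP at [0.267, -0.565, 0.223] pointing down, gripper open.
Joint ranges: [-3.08, 3.08], [-0.75, 2.2], [0.22, 2.44], [-1.43, 4.57], [0, 2.65], [-2.85, 2.85]. Speed limits (rad/s): [2.79, 2.79, 3.14, 3.14, 3.14, 3.14].

### API

Orientations are given as a unit quaternion [x, y, z, w].
In Python, from rig import status, viewer, robot gives the robot as it stands.
- The arm moves only by the tool arm_command, never from a script. Its arguments are lists of equal length, an entry for each row: "delta_rot": the turn, a rotation vector about the tool's x, y, z in degrees, a list of three; "delta_pos": the shift along the tool's x, y, z in m, a list of three; "gripper": the closure, from -1 (fully open) to 1 (shut). In form: {"delta_rot": [[rx, ry, rz], ...], "delta_pos": [[dx, dy, dz], ...], "gripper": [gripper, ...]}. A call has 1 to 12 rows; each row is the pose to reach, as a shift and turn from the pose commanded when the call began, along the tool's axes at that moment; what a row does not reach only later rows make up. A row lasts 1/12 s, in which the tool goes at most 41.7 mm and 7.16 degrees, less where a joint would pass 70% of its speed; a pose out of reach is approached as far as the arm can. A call with a gripper value outside its range is refused whole. The fingers move at their own pace and stop on an object; "grip_force" is the grip in N (left out, the last holds). Time passes only in rows, so rows that repeat a pose let the fingers close. It gives the time, the measured TCP pose, the force, the opening and the grip force at its end, in the units of the state.
- status.get_obs(): the state, without advancing time (a new reading comes with each control period).
- viewer.camera(name): name is "side" or "top" or "wrist"; returns a dict with "pixels" (420x560x3 uint8, blue, green, red), "fx", "fy", "cx", "cy" (pixels), "pose" (4x4, takes a point from camera to world coordinates); the wrist camera has in their place "mount" (4x4, takes a point from camera to tool coordinates, whose origin is the TCP and whose axes are the flange's). Camera axes: x right, y down, z forward; pixel columns grow to the right and rows downward; lengths in m; the calibration is good to about 2 mm. A picture is of the moment at which its call begins: read the wrist's pose just before it. There is no depth.
- robot.hand_in(): hands the job in; it is judged then, once.
The state is a dict: "time": time; "q": joint angles; "joint_velocities": joint speeds; "joint_torque": joint torques, N m; "position": TCP position; "tool_rot": TCP orientation; "ft_force": force on the tool from outside, world axes, zero at the start; "moment": the same for the moment, N m; "grip_width": finger opening in m; "grip_force": force on a finger pad.
Only numpy, scipy, OpenCV 4.12 (cv2) and the standard library are available. Lean on these libraries where they do the work, as an engineer would, in place of code of your own. Each camera call takes 0.05 s, during which the arm holds its last target. There are 200 camera calls.

### The job

Stand the tube rack that has the flat cap mat flat in the press's tray, slide the tray fully home, then wind the crank clockwise until the platen just meets the mat and give it a quarter turn more, without overtightening. Leave the crank there and let go; leave the open tube rack and everything else on the bench where it stands.

Things in the scene. Friction and masses are not known exactly. Their poses are not given: they have to be found in the camera images.
- press: Bench screw press, fixed in place, grey and steel: a base plate 20 mm thick, two upright columns 176 mm apart along its x axis, a bridge across them (50 mm wide along y, top 205 mm above the bench), a screw with a crank on top, a sprung platen below the bridge. Origin on the bench directly under the screw; z up; its tray slides out along its own -y.
- screw_axis (a point): Point on the screw's vertical axis, 255 mm above the bench, the height of the middle of the crank's hand knob. The crank turns about this axis and neither rises nor falls.
- crank (a joint): Turn of the crank in rad, growing clockwise seen from above, which lowers the platen 24 mm per full turn (quick thread). At 0 the crank arm points to the press's -x and the platen is fully up; at pi/2 it points to the press's +y. The crank has friction (about 0.3 N m, so 5 N at the hand knob, rising to some 8 N when the platen is pressing) and stays where it is left.
- knob_mid (a point): Middle of the crank's upright hand knob, a black cylinder 28 mm in diameter and 52 mm tall that spins freely on its pin, so it can be held in an unturning grip while the crank goes round. It is 65 mm from the screw axis; the crank arm below it is 12 mm thick, its top 25 mm below this point.
- platen_face (a point): Centre of the platen's underside. The platen is a level aluminium plate 56 mm (press x) by 112 mm (press y) by 12 mm hung on a spring below the screw; 120 mm above the bench when fully up.
- platen (a joint): How far the platen is pushed up against its spring, in m: 0 while it hangs free; once it rests on something it grows by 6 mm per further quarter turn of the crank, less the slight give of the parts (under 1 mm). The spring already pushes with about 24 N at first contact and gains 4 N per mm; its travel is 18 mm.
- tray (a joint): How far the tray is drawn out, in m: 0 fully home with the tray centred under the platen, at most 0.20. It slides with about 2 N of friction.
- tray_floor (a point): Centre of the tray's inner floor, 34 mm above the bench. The aluminium tray is 68 mm (press x) by 132 mm (press y) inside, its rim 9 mm above this floor and 4 mm thick.
- tray_grip (a point): Middle of the tray's black upright grip, a block 22 mm (press x) by 20 mm (press y) by 55 mm tall, from 33 to 88 mm above the bench, on a stem 150 mm from the tray's centre along the press's -y.
- rack_mid (a point): Centre (half-way up) of the rack to be pressed: a white tube rack 56 mm (x) by 120 mm (y) by 55 mm tall, about 0.25 kg, topped by a flat grey cap mat that covers all the tubes. Its x, y, z axes are those of the rack, z up; either way round in the tray is right.
- bare_rack_mid (a point): Centre of a look-alike rack of the same size with open tubes and no mat; to be left alone.
- reagent_bottle: Clear bottle with a blue cap, 72 mm in diameter, 150 mm tall; bystander.
- flask: Glass conical flask, 80 mm in diameter, 118 mm tall; bystander.
- beaker: Glass beaker, 70 mm in diameter, 85 mm tall; bystander.
- petri_dish: Clear flat dish, 90 mm in diameter, 16 mm tall; bystander.
- tip_box: Grey box 80 x 115 x 55 mm; bystander.
- spatula: Wide steel spatula with a wooden handle, 180 mm long, lying on the bench; bystander.

How it is judged:
By the outcome, as a careful person would: the job done as asked, in the order asked, and still so for the second after the job is handed in, with the robot touching nothing.
It also fails if it takes over 72 s, if anything falls off the work surface, if the arm or the gripper's body presses on something with over 40 N, if the wrist force passes 120 N, or if a joint passes its speed limit or range.

## Working session

There is one attempt and no reset: what is moved stays moved. The work goes in short steps, Python scripts to look and compute and a tool call to move; the robot and the scene stay as the last step left them, time stands still between calls to the robot, and variables do not carry over. Pictures are saved under pics/ and viewed, at most 10 in all, crops included, and the job is handed in when it is done.

Besides the shell and the picture viewer there is one more tool, called after ">>>" by a JSON object that holds its "op" and its "data". arm_command: Moves the arm, as the interface text tells. Its arguments: {"type":"object","properties":{"delta_rot":{"type":"array","items":{"type":"array","items":{"type":"number"}}},"delta_pos":{"type":"array","items":{"type":"array","items":{"type":"number"}}},"gripper":{"type":"array","items":{"type":"number"}},"grip_force":{"type":"number"}},"required":["delta_rot","delta_pos","gripper"]}

```bash
mkdir -p pics; ls
python3 - <<'E'
from rig import status, viewer, robot
import cv2,numpy as np
o=status.get_obs();print({k:np.round(v,4).tolist() for k,v in o.items()})
for n in ["side","top","wrist"]:
    c=viewer.camera(n);cv2.imwrite(f"pics/{n}0.png",c["pixels"])
    print(n,c["fx"],c["fy"],c["cx"],c["cy"],np.round(c.get("pose",c.get("mount")),4).tolist())
a=cv2.imread("pics/top0.png");cv2.imwrite("pics/top0b.png",cv2.resize(a,(800,600),interpolation=cv2.INTER_CUBIC))
a=cv2.imread("pics/side0.png");cv2.imwrite("pics/side0b.png",cv2.resize(a,(800,600),interpolation=cv2.INTER_CUBIC))
E
```

```text
pics
{'time': 0.0, 'q': [-1.3085, 0.5285, 1.4339, -0.0, 1.1814, -0.1785], 'joint_velocities': [-0.0005, -0.0029, -0.001, -0.003, 0.0004, 0.0005], 'joint_torque': [-0.001, -44.0037, -17.6594, 0.0631, 0.0583, -0.0002], 'position': [0.2665, -0.5645, 0.2216], 'tool_rot': [0.9758, 0.2186, -0.0, -0.0011], 'ft_force': [0.6858, -0.0561, -0.4874], 'moment': [0.0078, 0.0142, 0.0136], 'grip_force': 0.0, 'grip_width': 0.0869}
side 534.2070436722752 534.2070436722752 280.90026243536295 202.2697829342241 [[-0.9856, -0.0741, 0.1522, 0.3134], [-0.1682, 0.5323, -0.8297, 1.3336], [-0.0196, -0.8433, -0.537, 1.0394], [0.0, 0.0, 0.0, 1.0]]
top 485.6409102082913 485.6409102082913 274.92685739657634 201.71603309039475 [[-0.0199, -0.9986, 0.05, 0.4852], [-0.9998, 0.02, 0.0006, -0.051], [-0.0016, -0.0499, -0.9988, 1.4258], [0.0, 0.0, 0.0, 1.0]]
wrist 332.7501370223952 332.7501370223952 281.7842293924738 207.73345268070645 [[0.0012, -0.9611, -0.2761, 0.0771], [1.0, 0.0012, 0.0001, -0.0003], [0.0003, -0.2761, 0.9611, -0.1619], [0.0, 0.0, 0.0, 1.0]]
```

View pics/top0b.png

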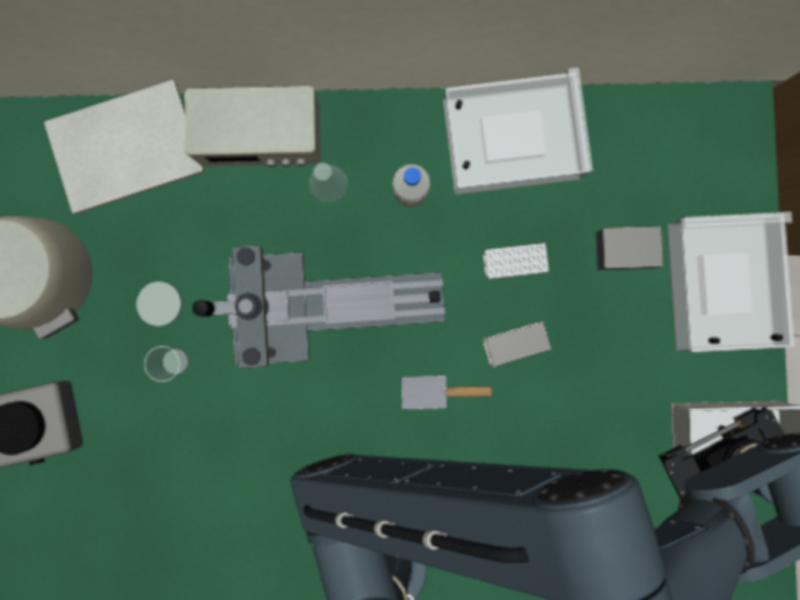

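View pics/side0b.png

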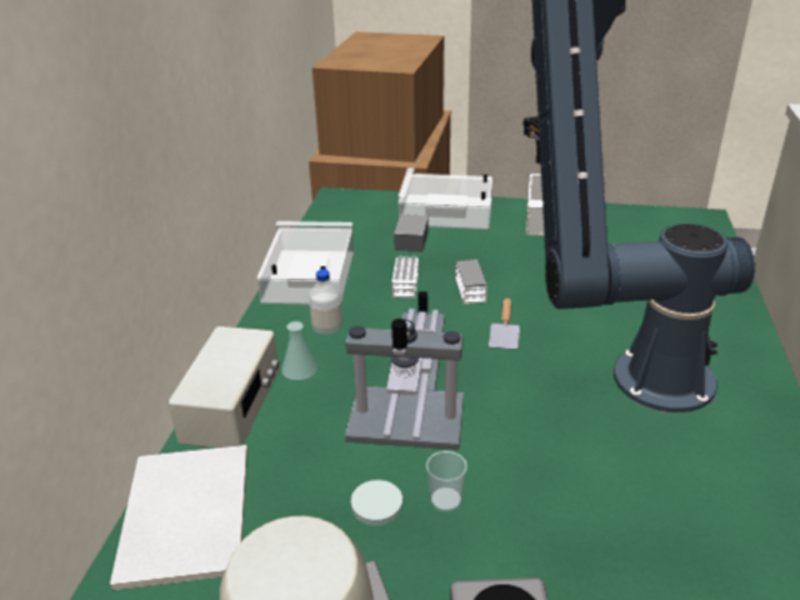

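The top view shows the matted rack at about (517,343) scaled, the open rack at (516,261), the screw hub at (249,306), the knob at (203,308) and the tray grip at (434,297). The crank points to press +y and the tray is drawn out. Next I'll work out coarse positions.

```bash
cat > h.py <<'E'
from rig import status, viewer
import cv2,numpy as np
from scipy.spatial.transform import Rotation as R
def grab(n,save=None):
    o=status.get_obs();c=viewer.camera(n)
    if n=="wrist":
        T=np.eye(4);T[:3,:3]=R.from_quat(o["tool_rot"]).as_matrix();T[:3,3]=o["position"];c["pose"]=T@np.array(c["mount"])
    c["pose"]=np.array(c["pose"])
    if save:
        cv2.imwrite(f"pics/{save}.png",cv2.resize(c["pixels"],(800,600),interpolation=cv2.INTER_CUBIC)); np.save(f"pics/{save}.npy",dict(c),allow_pickle=True)
    return c
def load(s): return np.load(f"pics/{s}.npy",allow_pickle=True).item()
def ray(c,u,v):  # u,v in native pixels
    d=c["pose"][:3,:3]@np.array([(u-c["cx"])/c["fx"],(v-c["cy"])/c["fy"],1.]);return c["pose"][:3,3],d/np.linalg.norm(d)
def plane(c,u,v,z):
    p,d=ray(c,u,v);return p+d*(z-p[2])/d[2]
def tri(rs):
    A=np.zeros((3,3));b=np.zeros(3)
    for p,d in rs: M=np.eye(3)-np.outer(d,d);A+=M;b+=M@p
    x=np.linalg.solve(A,b);return x,[np.linalg.norm(np.cross(x-p,d)) for p,d in rs]
def move(dest,yaw=None):
    "delta in tool axes to reach world dest with tool down"
    o=status.get_obs();Rm=R.from_quat(o["tool_rot"]).as_matrix()
    return Rm.T@(np.array(dest)-o["position"]), "tool x dir deg",np.degrees(np.arctan2(Rm[1,0],Rm[0,0]))
E
python3 - <<'E'
from h import *
t=grab("top");s=grab("side");k=1.42857
for n,(u,v),(us,vs),z in [("rack",(517,343),(470,266),.055),("screw",(249,302),(405,333),.25),("knob",(203,308),(400,322),.281),("grip",(434,297),(423,292),.088),("bare",(516,261),(405,262),.055),("bridgeL",(246,256),(358,332),.205),("bridgeR",(251,357),(452,338),.205)]:
    print(n,plane(t,u/k,v/k,z).round(3),[a if isinstance(a,list) else a.round(3) for a in tri([ray(t,u/k,v/k),ray(s,us/k,vs/k)])])
o=status.get_obs();print(R.from_quat(o["tool_rot"]).as_matrix().round(3))
E
```

```text
rack [ 0.441 -0.293  0.055] [array([ 0.439, -0.29 ,  0.071]), [np.float64(0.0019075064119834374), np.float64(0.0019075064119834402)]]
screw [0.525 0.194 0.25 ] [array([0.521, 0.201, 0.21 ]), [np.float64(0.005321185497936102), np.float64(0.005321185497935978)]]
knob [0.516 0.263 0.281] [array([0.515, 0.264, 0.279]), [np.float64(0.0013353766853853536), np.float64(0.0013353766853854447)]]
grip [ 0.533 -0.129  0.088] [array([ 0.532, -0.13 ,  0.088]), [np.float64(0.0010966053946263642), np.float64(0.00109660539462622)]]
bare [ 0.603 -0.295  0.055] [array([ 0.601, -0.293,  0.068]), [np.float64(0.0003984318998528805), np.float64(0.00039843189985287324)]]
bridgeL [0.608 0.208 0.205] [array([0.606, 0.207, 0.207]), [np.float64(0.0018925683986677692), np.float64(0.0018925683986675214)]]
bridgeR [0.43  0.201 0.205] [array([0.43 , 0.2  , 0.207]), [np.float64(0.0009174896995157252), np.float64(0.0009174896995159441)]]
[[ 0.904  0.427 -0.   ]
 [ 0.427 -0.904  0.001]
 [ 0.    -0.001 -1.   ]]
```

>>> {"op": "arm_command", "data": {"delta_rot": [[0, 0, -7], [0, 0, -14], [0, 0, -21], [0, 0, -28], [0, 0, -35], [0, 0, -42], [0, 0, -49], [0, 0, -56], [0, 0, -63], [0, 0, -70], [0, 0, -76], [0, 0, -82]], "delta_pos": [[0.023, -0.014, 0], [0.046, -0.028, 0], [0.07, -0.043, 0], [0.093, -0.057, 0], [0.116, -0.071, 0], [0.14, -0.086, 0], [0.163, -0.1, 0], [0.186, -0.114, 0], [0.21, -0.129, 0], [0.233, -0.143, 0], [0.256, -0.157, 0], [0.274, -0.171, 0]], "gripper": [-1, -1, -1, -1, -1, -1, -1, -1, -1, -1, -1, -1]}}

```text
time: 1.25
position: [0.4426, -0.2923, 0.2226]
tool_rot: [0.591, 0.807, 0.0, 0.0]
ft_force: [1.4, -0.2, 0.6]
grip_width: 0.0869
grip_force: 0.0
```

Run:
```python
from h import *
c=grab("wrist","w1");print(move([.441,-.293,.2]),status.get_obs()["position"])
```

```text
(array([-0.0039179 , -0.00360162,  0.0224264 ]), 'tool x dir deg', np.float64(107.90752566089628)) [ 0.44321093 -0.28825345  0.22244654]
```

View pics/w1.png

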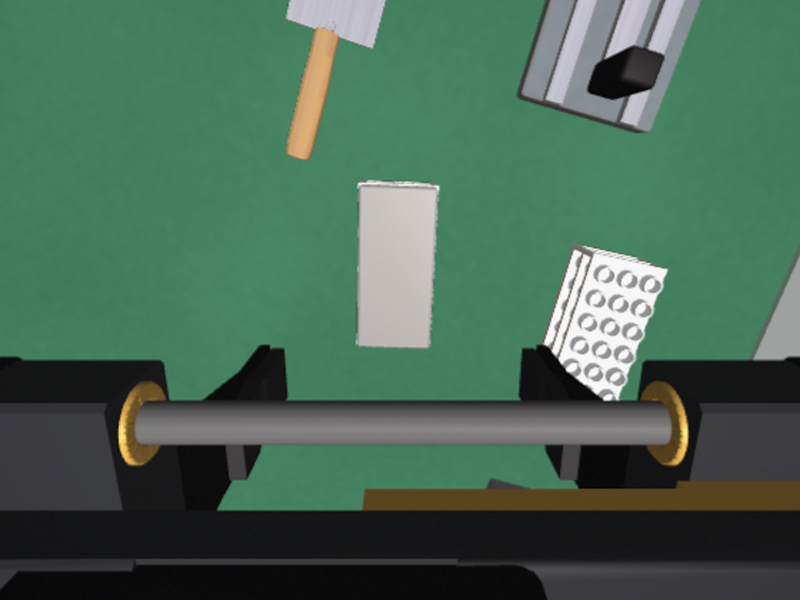

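The wrist view shows the mat as a quad from (358,186) to (430,347), nearly aligned with the tool. The open rack is to its right and the tray grip is at (625,72).

```bash
cat >> h.py <<'E'
def blob(c,box,f):
    "largest blob of mask f(img) in native box x0,y0,x1,y1 -> minAreaRect corners"
    x0,y0,x1,y1=box;m=np.zeros(c["pixels"].shape[:2],np.uint8);m[y0:y1,x0:x1]=f(c["pixels"].astype(int))[y0:y1,x0:x1]*255
    m=cv2.morphologyEx(m,cv2.MORPH_OPEN,np.ones((3,3)))
    k=max(cv2.findContours(m,cv2.RETR_EXTERNAL,cv2.CHAIN_APPROX_NONE)[0],key=cv2.contourArea)
    M=cv2.moments(k);return cv2.boxPoints(cv2.minAreaRect(k)),(M["m10"]/M["m00"],M["m01"]/M["m00"]),cv2.contourArea(k),k
def grey(lo,hi): return lambda p:(p.max(2)-p.min(2)<30)&(p.max(2)>lo)&(p.max(2)<hi)
E
python3 - <<'E'
from h import *
c=load("w1");p=c["pixels"]
print("mat px",p[180,275],"side",p[128,275],"top px",)
q,ctr,a,k=blob(c,(230,125,320,246),grey(100,250));print(q.round(1),ctr,a)
e=cv2.approxPolyDP(k,4,True)[:,0];print(e.tolist())
t=grab("top");qt,ct,at,_=blob(t,(330,220,395,262),grey(90,250));print(qt.round(1),ct,at,t["pixels"][240,362])
print("tri",tri([ray(c,*ctr),ray(t,*ct)]))
for z in(.05,.055):
    P=np.array([plane(c,*x,z) for x in e]);print(z,P.round(4).tolist(),P.mean(0).round(4),[np.linalg.norm(P[i]-P[i-1]).round(4) for i in range(len(P))])
E
```

```text
mat px [188 192 196] side [163 168 171] top px
[[246.8 241.9]
 [251.1 125.4]
 [307.2 127.5]
 [302.9 244. ]] (276.8038479331646, 183.77475712303044) 6124.5
[[254, 126], [250, 241], [299, 243], [307, 130]]
[[335.6 237.2]
 [364.5 226.7]
 [372.  247.5]
 [343.2 257.9]] (352.23227611940297, 241.93812189054725) 536.0 [146 151 149]
tri (array([ 0.43576226, -0.25522475,  0.17038821]), [np.float64(0.008969359221199855), np.float64(0.008969359221199926)])
0.05 [[0.399, -0.2398, 0.05], [0.4288, -0.3566, 0.05], [0.4798, -0.3428, 0.05], [0.4496, -0.2277, 0.05]] [ 0.4393 -0.2917  0.05  ] [np.float64(0.052), np.float64(0.1206), np.float64(0.0528), np.float64(0.119)]
0.055 [[0.3994, -0.2395, 0.055], [0.4287, -0.3546, 0.055], [0.4789, -0.341, 0.055], [0.4492, -0.2276, 0.055]] [ 0.439  -0.2907  0.055 ] [np.float64(0.0512), np.float64(0.1187), np.float64(0.0521), np.float64(0.1172)]
```

Run:
```python
from h import *
c=load("w1");t=grab("top");t["pixels"]=cv2.imread("pics/top0.png")
qt,ct,at,_=blob(t,(330,220,395,262),grey(90,250));print(ct,at)
q,ctr,a,k=blob(c,(230,125,320,246),grey(100,250))
m=k[:,0];
e=np.array([[254,126],[250,241],[299,243],[307,130]])
print(tri([ray(c,*e.mean(0)),ray(t,*ct)]))
print(move([.439,-.291,.15]),status.get_obs()["position"])
```

```text
(361.19210855204426, 240.44206391715764) 933.5
(array([ 0.43928914, -0.29418609,  0.02947552]), [np.float64(0.0010064827725663938), np.float64(0.0010064827725663793)])
(array([ 0.00208361, -0.00242143,  0.07254853]), 'tool x dir deg', np.float64(107.37257739690553)) [ 0.44196005 -0.29227228  0.22254732]
```

Run:
```python
from h import *
t=grab("top");t["pixels"]=cv2.imread("pics/top0.png")
_,ct,_,_=blob(t,(330,220,395,262),grey(90,250))
c=grab("wrist","w2");o=status.get_obs();print(o["position"],o["joint_velocities"].round(3) if hasattr(o["joint_velocities"],'round') else o["joint_velocities"])
hsv=cv2.cvtColor(c["pixels"],cv2.COLOR_BGR2HSV)
m=(hsv[...,1]<60)&(hsv[...,2]>100);mm=np.zeros_like(m,np.uint8);mm[122:250,235:322]=m[122:250,235:322]
k=max(cv2.findContours(mm,cv2.RETR_EXTERNAL,cv2.CHAIN_APPROX_NONE)[0],key=cv2.contourArea);e=cv2.approxPolyDP(k,4,True)[:,0];print(e.tolist())
ys=[x for x in range(150,235,10)];print([(y,np.where(mm[y])[0][[0,-1]].tolist()) for y in ys])
print(tri([ray(c,*e.mean(0)),ray(t,*ct)]))
P=np.array([plane(c,*x,.055) for x in e]);print(P.round(4).tolist(),P.mean(0))
```

```text
[ 0.4415096  -0.29419824  0.22262539] [-0.022  0.003 -0.005  0.001 -0.001 -0.003]
[[255, 125], [251, 240], [301, 242], [308, 129]]
[(150, [252, 307]), (160, [252, 306]), (170, [252, 306]), (180, [252, 305]), (190, [251, 304]), (200, [251, 304]), (210, [251, 303]), (220, [251, 303]), (230, [251, 302])]
(array([ 0.43927512, -0.29412006,  0.02946436]), [np.float64(0.0010646640236779664), np.float64(0.0010646640236779206)])
[[0.3993, -0.2394, 0.055], [0.428, -0.3544, 0.055], [0.4793, -0.3408, 0.055], [0.4492, -0.2278, 0.055]] [ 0.43896828 -0.29059617  0.055     ]
```

>>> {"op": "arm_command", "data": {"delta_rot": [[0, 0, 1], [0, 0, 2], [0, 0, 2.5], [0, 0, 2.5], [0, 0, 2.5]], "delta_pos": [[-0.02, 0, 0.03], [-0.04, -0.001, 0.06], [-0.05, -0.002, 0.07], [-0.05, -0.002, 0.07], [-0.05, -0.002, 0.07]], "gripper": [-1, -1, -1, -1, -1]}}

```text
time: 1.92
position: [0.4536, -0.3427, 0.1522]
tool_rot: [0.611, 0.791, 0.0, -0.001]
ft_force: [-1.0, 0.3, 1.0]
grip_width: 0.0869
grip_force: 0.0
```

Run:
```python
from h import *
c=grab("wrist","w3");o=status.get_obs();print(o["position"],o["joint_velocities"])
```

```text
[ 0.45400865 -0.34230217  0.15309248] [ 0.01427961 -0.02842851  0.00330003  0.00190687 -0.00489136 -0.00045175]
```

View pics/w3.png

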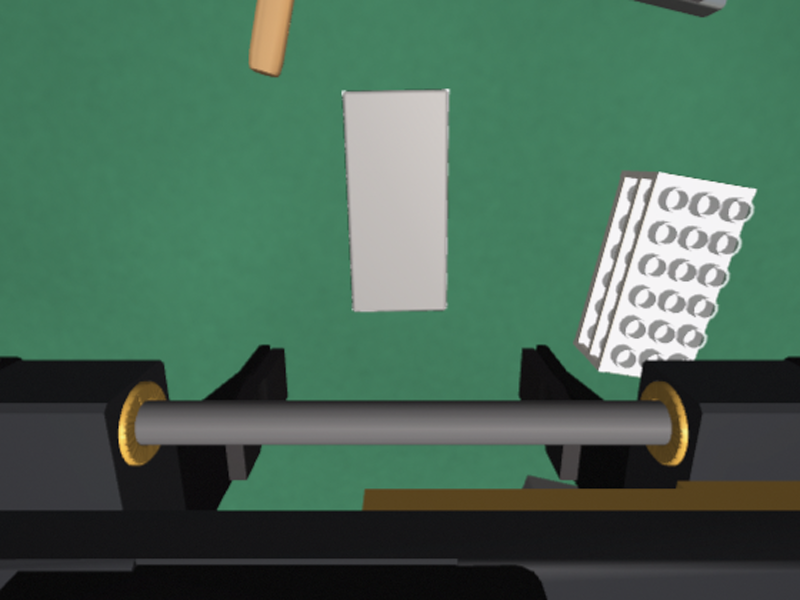

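The mat fills (343,91)–(449,90)–(447,310)–(353,311) scaled. I'll triangulate it against w2.

Run:
```python
from h import *
def quad(c,box):
    x0,y0,x1,y1=box
    m=np.zeros((420,560),np.uint8);h=cv2.cvtColor(c["pixels"],cv2.COLOR_BGR2HSV);m[y0:y1,x0:x1]=((h[...,1]<60)&(h[...,2]>100))[y0:y1,x0:x1]
    k=max(cv2.findContours(m,cv2.RETR_EXTERNAL,cv2.CHAIN_APPROX_NONE)[0],key=cv2.contourArea)
    e=cv2.approxPolyDP(k,5,True)[:,0].astype(float);return e[np.argsort(e[:,1])]
a=quad(load("w2"),(235,122,322,250));b=quad(load("w3"),(225,50,325,230));print(a.tolist(),b.tolist())
a[:2,1]=130.
s=lambda e:np.array(sorted(e[:2].tolist())+sorted(e[2:].tolist()))
a,b=s(a),s(b)
for i in range(4): print(tri([ray(load("w2"),*a[i]),ray(load("w3"),*b[i])]))
P=np.array([plane(load("w3"),*x,.055) for x in b]);print(P.round(4).tolist(),P.mean(0))
print([np.linalg.norm(P[i]-P[j]).round(4) for i,j in((0,1),(1,3),(3,2),(2,0))])
d=P[2]+P[3]-P[0]-P[1];print("long axis deg",np.degrees(np.arctan2(d[1],d[0])))
print(move([*P.mean(0)[:2],.028]))
```

```text
[[255.0, 125.0], [308.0, 129.0], [251.0, 240.0], [301.0, 242.0]] [[314.0, 62.0], [239.0, 63.0], [312.0, 215.0], [247.0, 217.0]]
(array([ 0.40006545, -0.24373037,  0.06663896]), [np.float64(0.0014136970701580272), np.float64(0.0014136970701579216)])
(array([ 0.44937292, -0.2287077 ,  0.05413746]), [np.float64(0.0001682776996724432), np.float64(0.00016827769967242247)])
(array([ 0.42846582, -0.35937994,  0.04260528]), [np.float64(0.00016338884594605066), np.float64(0.00016338884594615174)])
(array([ 0.47817242, -0.3378497 ,  0.06300546]), [np.float64(0.0002617470325239036), np.float64(0.0002617470325239965)])
[[0.3971, -0.2432, 0.055], [0.4492, -0.2289, 0.055], [0.4289, -0.3552, 0.055], [0.4798, -0.34, 0.055]] [ 0.43873681 -0.29182139  0.055     ]
[np.float64(0.054), np.float64(0.1153), np.float64(0.0531), np.float64(0.1164)]
long axis deg -74.34908753284813
(array([ 0.05263648, -0.0019825 ,  0.1251205 ]), 'tool x dir deg', np.float64(104.6734620321523))
```

>>> {"op": "arm_command", "data": {"delta_rot": [[0, 0, -1], [0, 0, -1], [0, 0, -1], [0, 0, -1], [0, 0, -1], [0, 0, -1], [0, 0, -1], [0, 0, -1], [0, 0, -1]], "delta_pos": [[0.03, -0.002, 0.02], [0.053, -0.002, 0.05], [0.053, -0.002, 0.08], [0.053, -0.002, 0.11], [0.053, -0.002, 0.13], [0.053, -0.002, 0.13], [0.053, -0.002, 0.13], [0.053, -0.002, 0.13], [0.053, -0.002, 0.13]], "gripper": [-1, -1, -1, -1, -1, 0, 0.6, 0.8, 0.8], "grip_force": 20}}

```text
time: 2.72
position: [0.4402, -0.2923, 0.0247]
tool_rot: [0.603, 0.797, -0.0, 0.002]
ft_force: [0.7, 0.0, -0.9]
grip_width: 0.068
grip_force: 0.0
```

>>> {"op": "arm_command", "data": {"delta_rot": [[0, 0, 0], [0, 0, 0], [0, 0, 0], [0, 0, 0]], "delta_pos": [[0, 0, 0], [0, 0, 0], [0, 0, 0], [0, 0, 0]], "gripper": [1, 1, 1, 1]}}

```text
time: 3.05
position: [0.4393, -0.2919, 0.024]
tool_rot: [0.603, 0.797, -0.0, 0.001]
ft_force: [-1.7, 0.2, 7.9]
grip_width: 0.0559
grip_force: 20.0
```

>>> {"op": "arm_command", "data": {"delta_rot": [[0, 0, 0], [0, 0, 0], [0, 0, 0], [0, 0, 3], [0, 0, 6], [0, 0, 9], [0, 0, 12], [0, 0, 13.6], [0, 0, 13.6], [0, 0, 13.6], [0, 0, 13.6], [0, 0, 13.6]], "delta_pos": [[0, 0, -0.02], [0, 0, -0.05], [0, 0, -0.08], [0.02, 0.018, -0.11], [0.045, 0.041, -0.14], [0.07, 0.064, -0.16], [0.095, 0.087, -0.17], [0.12, 0.11, -0.176], [0.14, 0.128, -0.176], [0.15, 0.137, -0.176], [0.15, 0.137, -0.176], [0.15, 0.137, -0.176]], "gripper": [1, 1, 1, 1, 1, 1, 1, 1, 1, 1, 1, 1], "grip_force": 20}}

```text
time: 4.05
position: [0.5299, -0.1089, 0.1986]
tool_rot: [0.693, 0.721, -0.0, -0.0]
ft_force: [-0.1, -0.9, -2.1]
grip_width: 0.056
grip_force: 20.0
```

Run:
```python
from h import *
c=grab("wrist","w4");o=status.get_obs();print(o["position"],o["joint_velocities"],move([.53,0,.2]),o["grip_width"])
```

```text
[ 0.52963661 -0.10969807  0.19844498] [-0.0256725   0.00258514 -0.000126    0.00135002 -0.0014018   0.00110886] (array([ 0.10960292,  0.00457417, -0.00157959]), 'tool x dir deg', np.float64(92.20061459369504)) 0.05575872522684217
```

View pics/w4.png

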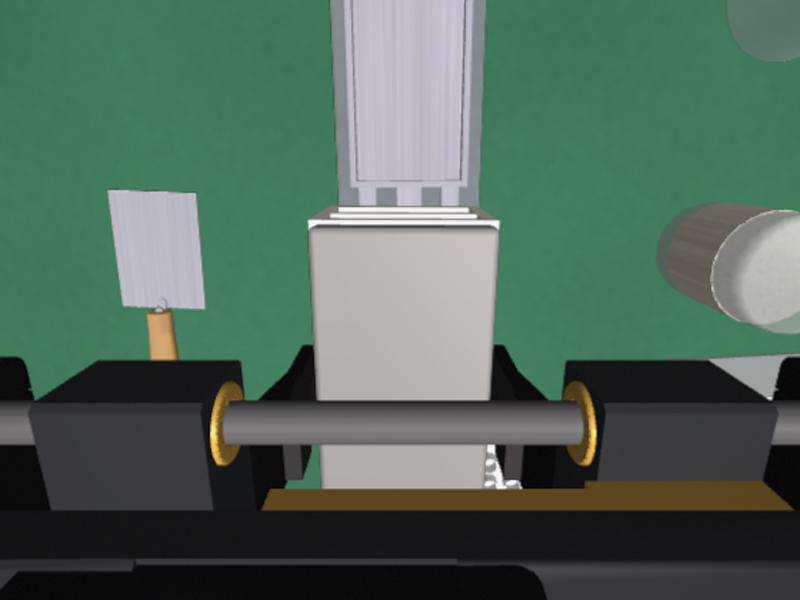

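The near edge of the tray's inner floor is at row 181, columns 357–462 scaled. The far end is out of view, so I'll advance for a second view.

>>> {"op": "arm_command", "data": {"delta_rot": [[0, 0, 0], [0, 0, 0], [0, 0, 0], [0, 0, 0], [0, 0, 0]], "delta_pos": [[0.025, 0, -0.02], [0.05, 0, -0.04], [0.06, 0, -0.05], [0.06, 0, -0.05], [0.06, 0, -0.05]], "gripper": [1, 1, 1, 1, 1]}}

```text
time: 4.52
position: [0.5279, -0.0508, 0.2488]
tool_rot: [0.694, 0.72, -0.0, 0.001]
ft_force: [-0.6, -0.4, -2.0]
grip_width: 0.0554
grip_force: 20.0
```

Run:
```python
from h import *
c=grab("wrist","w5");o=status.get_obs();print(o["position"],o["joint_velocities"])
```

```text
[ 0.52749208 -0.05098896  0.24801578] [-0.00931338  0.01934699  0.00959181  0.00438484  0.00385185  0.00246304]
```

View pics/w5.png

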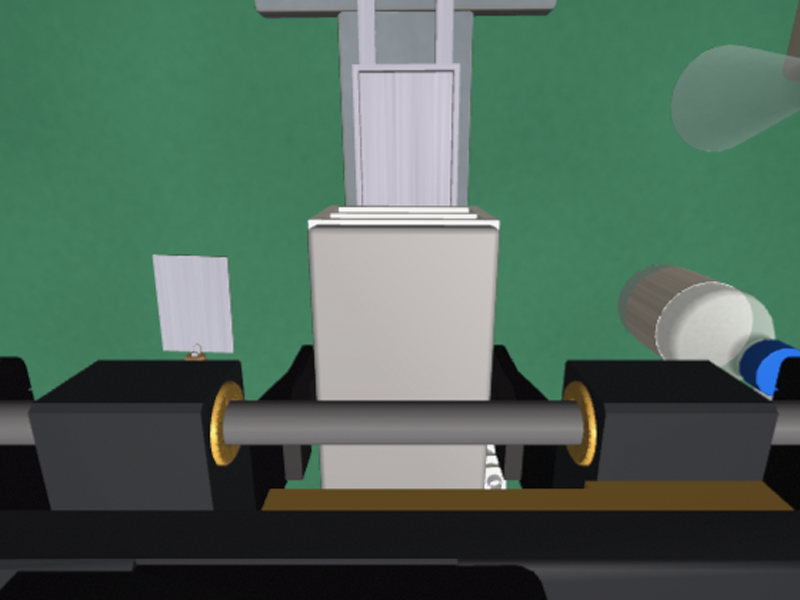

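Run:
```python
from h import *
for n,row in(("w4",100),("w4",122),("w5",55),("w5",100)):
    p=load(n)["pixels"].astype(int);print(n,row,[(x,*p[row,x]) for x in range(234,344) if np.abs(p[row,x]-p[row,x-1]).max()>7])
for n,col,r in(("w4",285,range(105,150)),("w5",285,range(5,70))):
    p=load(n)["pixels"].astype(int);print(n,col,[(y,*p[y,col]) for y in r if np.abs(p[y,col]-p[y-1,col]).max()>5])
```

```text
w4 100 [(235, np.int64(117), np.int64(127), np.int64(115)), (236, np.int64(134), np.int64(134), np.int64(131)), (237, np.int64(143), np.int64(139), np.int64(133)), (244, np.int64(174), np.int64(164), np.int64(163)), (245, np.int64(196), np.int64(183), np.int64(186)), (248, np.int64(178), np.int64(168), np.int64(172)), (249, np.int64(155), np.int64(147), np.int64(153)), (250, np.int64(193), np.int64(181), np.int64(185)), (251, np.int64(206), np.int64(192), np.int64(196)), (322, np.int64(145), np.int64(137), np.int64(141)), (323, np.int64(129), np.int64(123), np.int64(128)), (324, np.int64(185), np.int64(172), np.int64(177)), (325, np.int64(200), np.int64(186), np.int64(190)), (327, np.int64(193), np.int64(181), np.int64(183)), (328, np.int64(160), np.int64(153), np.int64(149)), (329, np.int64(145), np.int64(140), np.int64(133)), (336, np.int64(109), np.int64(111), np.int64(100)), (337, np.int64(92), np.int64(116), np.int64(71))]
w4 122 [(236, np.int64(119), np.int64(128), np.int64(116)), (237, np.int64(134), np.int64(135), np.int64(130)), (238, np.int64(142), np.int64(138), np.int64(1
[... 2945 characters left out ...]
184), np.int64(184), np.int64(187)), (149, np.int64(153), np.int64(159), np.int64(162))]
w5 285 [(5, np.int64(133), np.int64(134), np.int64(131)), (6, np.int64(117), np.int64(120), np.int64(119)), (7, np.int64(73), np.int64(75), np.int64(75)), (8, np.int64(130), np.int64(126), np.int64(120)), (9, np.int64(144), np.int64(139), np.int64(132)), (44, np.int64(158), np.int64(151), np.int64(146)), (45, np.int64(195), np.int64(183), np.int64(185)), (46, np.int64(204), np.int64(190), np.int64(194)), (49, np.int64(121), np.int64(115), np.int64(119)), (50, np.int64(128), np.int64(122), np.int64(125)), (51, np.int64(195), np.int64(182), np.int64(186)), (52, np.int64(209), np.int64(195), np.int64(199))]
```

Run:
```python
from h import *
a,b=load("w4"),load("w5");z=.043
def line(c,rows):
    for r,l,rr in rows:
        L,Rr=plane(c,l,r,z),plane(c,rr,r,z);print("row",r,"w",np.linalg.norm(L-Rr).round(4),"mid",((L+Rr)/2).round(4),np.degrees(np.arctan2((L-Rr)[1],(L-Rr)[0])).round(1))
line(a,[(100,244.3,328),(122,244.9,327.4)]);line(b,[(55,246.4,321.8),(100,248,320.8)])
f=plane(b,284,44.3,z);n=plane(a,286,126.8,z);print("far",f,"near",n,(f-n)[1])
# same-y width comparison for height: pixel width vs camera distance
fn=plane(a,286,126.8,z)
# bridge edge front bottom/top at w5 row 7
print("bridge front edge top z.205",plane(b,284,5,.205), "side edge y at z .18",plane(b,284,7,.18))
```

```text
row 100 w 0.076 mid [ 0.5314 -0.0216  0.043 ] -177.7
row 122 w 0.0762 mid [ 0.5323 -0.041   0.043 ] -177.7
row 55 w 0.0765 mid [0.5265 0.0813 0.043 ] -177.8
row 100 w 0.0765 mid [0.5286 0.0379 0.043 ] -177.8
far [0.52600699 0.09119321 0.043     ] near [ 0.53234281 -0.04527563  0.043     ] 0.13646884324491546
bridge front edge top z.205 [0.52517335 0.08202396 0.205     ] side edge y at z .18 [0.52512552 0.08775322 0.18      ]
```

Run:
```python
from h import *
o=status.get_obs();T=np.linalg.inv(np.block([[R.from_quat(o["tool_rot"]).as_matrix(),np.array(o["position"])[:,None]],[np.zeros((1,3)),1]]))
c=load("w5");p=c["pixels"].astype(int)
print([(y,*p[y,285]) for y in range(144,175) if np.abs(p[y,285]-p[y-1,285]).max()>6])
print([(x,*p[200,x]) for x in range(205,360) if np.abs(p[200,x]-p[200,x-1]).max()>12])
z=o["position"][2]+.031
for u,v in((220,160),(345,160),(218+2,200),(344,200)): print((T@np.append(plane(c,u,v,z),1)).round(4))
print(move([.5294,.021,.16]), o["position"])
```

```text
[(144, np.int64(145), np.int64(143), np.int64(147)), (145, np.int64(217), np.int64(219), np.int64(221)), (146, np.int64(243), np.int64(242), np.int64(243)), (148, np.int64(185), np.int64(186), np.int64(188)), (149, np.int64(155), np.int64(161), np.int64(164)), (150, np.int64(235), np.int64(236), np.int64(237)), (151, np.int64(245), np.int64(245), np.int64(245)), (152, np.int64(210), np.int64(209), np.int64(212)), (153, np.int64(138), np.int64(143), np.int64(147)), (154, np.int64(229), np.int64(231), np.int64(233)), (155, np.int64(244), np.int64(244), np.int64(245)), (157, np.int64(149), np.int64(148), np.int64(149)), (158, np.int64(68), np.int64(68), np.int64(69)), (159, np.int64(99), np.int64(101), np.int64(102)), (160, np.int64(134), np.int64(136), np.int64(140)), (161, np.int64(150), np.int64(151), np.int64(156)), (162, np.int64(161), np.int64(163), np.int64(167)), (163, np.int64(174), np.int64(177), np.int64(181)), (164, np.int64(186), np.int64(188), np.int64(193))]
[(217, np.int64(93), np.int64(105), np.int64(89)), (218, np.int64(124), np.int64(125), np.int64(128)), (219, np.int64(147), np.int64(149), np.int64(152)), (220, np.int64(164), np.int64(166), np.int64(170)), (221, np.int64(176), np.int64(179), np.int64(183)), (345, np.int64(169), np.int64(172), np.int64(176)), (346, np.int64(156), np.int64(159), np.int64(163)), (347, np.int64(112), np.int64(123), np.int64(108)), (348, np.int64(95), np.int64(124), np.int64(71))]
[ 0.0586 -0.023  -0.031   1.    ]
[ 0.0587  0.0264 -0.0311  1.    ]
[ 0.0422 -0.0238 -0.031   1.    ]
[ 0.0423  0.0269 -0.0311  1.    ]
(array([0.07194446, 0.00462949, 0.08795107]), 'tool x dir deg', np.float64(92.12105239238235)) [ 0.52749208 -0.05098896  0.24801578]
```

>>> {"op": "arm_command", "data": {"delta_rot": [[0, 0, -0.5], [0, 0, -0.5], [0, 0, -0.5], [0, 0, -0.5], [0, 0, -0.5], [0, 0, -0.5], [0, 0, -0.5], [0, 0, -0.5], [0, 0, -0.5]], "delta_pos": [[0.025, 0.001, 0.02], [0.05, 0.003, 0.05], [0.07, 0.004, 0.08], [0.072, 0.004, 0.11], [0.072, 0.004, 0.13], [0.072, 0.004, 0.14], [0.072, 0.004, 0.14], [0.072, 0.004, 0.14], [0.072, 0.004, 0.14]], "gripper": [1, 1, 1, 1, 1, 1, 1, 1, 1]}}

```text
time: 5.32
position: [0.5303, 0.0214, 0.1094]
tool_rot: [0.691, 0.723, 0.001, 0.001]
ft_force: [0.7, -0.6, -1.2]
grip_width: 0.0558
grip_force: 20.0
```

Run:
```python
from h import *
print(move([.5287,.021,.0595]),status.get_obs()["position"])
```

```text
(array([-0.00026411, -0.00172194,  0.04986232]), 'tool x dir deg', np.float64(92.59119581010901)) [0.53030237 0.02136562 0.10936567]
```

>>> {"op": "arm_command", "data": {"delta_rot": [[0, 0, 0], [0, 0, 0], [0, 0, 0], [0, 0, 0], [0, 0, 0], [0, 0, 0], [0, 0, 0]], "delta_pos": [[0, -0.001, 0.012], [0, -0.0015, 0.025], [0, -0.0015, 0.035], [0, -0.0015, 0.043], [0, -0.0015, 0.048], [0, -0.0015, 0.05], [0, -0.0015, 0.05]], "gripper": [1, 1, 1, 1, 1, 1, 1]}}

```text
time: 5.9
position: [0.5279, 0.0222, 0.0585]
tool_rot: [0.691, 0.723, 0.0, 0.0]
ft_force: [0.9, -0.4, -2.0]
grip_width: 0.0562
grip_force: 20.0
```

>>> {"op": "arm_command", "data": {"delta_rot": [[0, 0, 0], [0, 0, 0], [0, 0, 0]], "delta_pos": [[0, 0, 0.001], [0, 0, 0.0015], [0, 0, 0.0015]], "gripper": [1, 1, 1]}}

```text
time: 6.15
position: [0.5282, 0.0222, 0.058]
tool_rot: [0.69, 0.723, 0.0, 0.001]
ft_force: [-0.9, 0.3, 4.2]
grip_width: 0.0559
grip_force: 20.0
```

>>> {"op": "arm_command", "data": {"delta_rot": [[0, 0, 0], [0, 0, 0], [0, 0, 0], [0, 0, 0], [0, 0, 0], [0, 0, 0], [0, 0, 0], [0, 0, 0], [0, 0, 0], [0, 0, 0], [0, 0, 0], [0, 0, 0]], "delta_pos": [[0, 0, 0], [0, 0, 0], [0, 0, 0], [0, 0, 0], [0, 0, -0.02], [0, 0, -0.05], [0, 0, -0.08], [-0.03, 0, -0.11], [-0.07, 0, -0.12], [-0.11, 0, -0.12], [-0.14, 0, -0.12], [-0.14, 0, -0.12]], "gripper": [-0.5, -1, -1, -1, -1, -1, -1, -1, -1, -1, -1, -1]}}

```text
time: 7.15
position: [0.5359, -0.1236, 0.1778]
tool_rot: [0.692, 0.722, -0.0, 0.003]
ft_force: [0.7, 0.1, -1.2]
grip_width: 0.0868
grip_force: 0.0
```

Run:
```python
from h import *
c=grab("wrist","w6");o=status.get_obs();print(o["position"],o["grip_width"])
```

```text
[ 0.53472598 -0.12058701  0.17726306] 0.08700986114698228
```

View pics/w6.png

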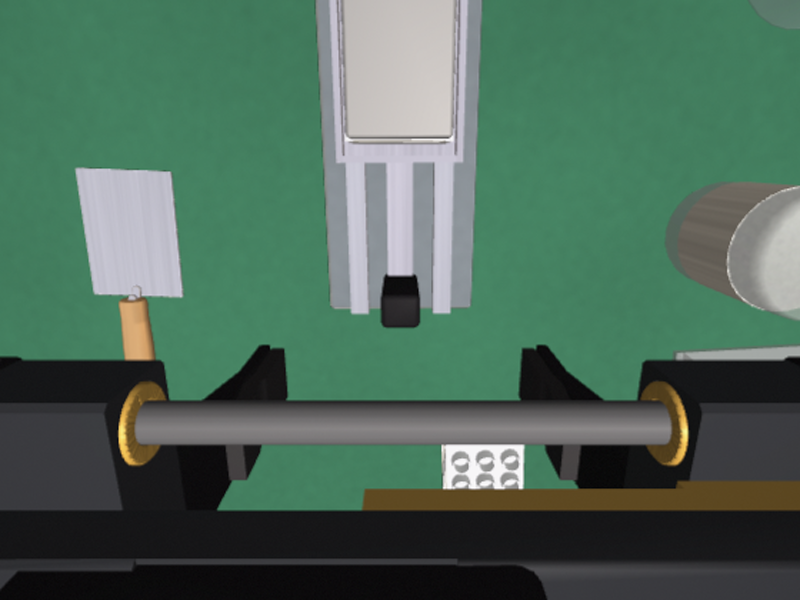

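The rack sits flat inside the tray walls with gaps on both sides. The black grip is at (400,300) with its top front edge at row 326.

Run:
```python
from h import *
c=load("w6");h=cv2.cvtColor(c["pixels"],cv2.COLOR_BGR2HSV)
m=np.zeros((420,560),np.uint8);m[185:235,255:305]=(h[185:235,255:305,2]<70)
x,y,w,hh=cv2.boundingRect(m);print(x,y,w,hh)
for z in(.088,): print([plane(c,u,v,z).round(4) for u,v in((x,y+hh),(x+w,y+hh))])
print(move([.537,-.165,.055]))
```

```text
267 192 27 37
[array([ 0.5262, -0.1379,  0.088 ]), array([ 0.5479, -0.137 ,  0.088 ])]
(array([-0.04434912,  0.00023551,  0.12230716]), 'tool x dir deg', np.float64(92.3920578925385))
```

The grip's near face is at y = -0.1375 and it measures 21.7 mm wide, against 22 mm given. I'll go behind it with closed fingers.

>>> {"op": "arm_command", "data": {"delta_rot": [[0, 0, 0], [0, 0, 0], [0, 0, 0], [0, 0, 0], [0, 0, 0], [0, 0, 0], [0, 0, 0], [0, 0, 0], [0, 0, 0], [0, 0, 0]], "delta_pos": [[-0.025, 0, 0], [-0.044, 0, 0], [-0.044, 0, 0], [-0.044, 0, 0.01], [-0.044, 0, 0.04], [-0.044, 0, 0.07], [-0.044, 0, 0.1], [-0.044, 0, 0.12], [-0.044, 0, 0.12], [-0.044, 0, 0.12]], "gripper": [1, 1, 1, 1, 1, 1, 1, 1, 1, 1]}}

```text
time: 8.03
position: [0.5348, -0.1593, 0.0556]
tool_rot: [0.69, 0.724, -0.0, -0.002]
ft_force: [-0.4, 0.1, -0.0]
grip_width: 0.0284
grip_force: 0.0
```

Run:
```python
from h import *
o=status.get_obs();print(o["position"],o["grip_width"],o["ft_force"],move([.537,-.165,.055]))
```

```text
[ 0.5348094  -0.15925449  0.05560635] 0.028449997870711022 [-0.39901798  0.11469874 -0.028949  ] (array([-0.00584506,  0.00191647,  0.00058277]), 'tool x dir deg', np.float64(92.73283611012126))
```

>>> {"op": "arm_command", "data": {"delta_rot": [[0, 0, 0], [0, 0, 0], [0, 0, 0], [0, 0, 0], [0, 0, 0], [0, 0, 0], [0, 0, 0], [0, 0, 0], [0, 0, 0], [0, 0, 0], [0, 0, 0], [0, 0, 0]], "delta_pos": [[0, 0.002, 0], [0, 0.002, 0], [0, 0.002, 0], [0, 0.002, 0], [0.004, 0.002, 0], [0.008, 0.002, 0], [0.014, 0.002, 0], [0.022, 0.002, 0], [0.032, 0.002, 0], [0.044, 0.002, 0], [0.057, 0.002, 0], [0.07, 0.002, 0]], "gripper": [1, 1, 1, 1, 1, 1, 1, 1, 1, 1, 1, 1]}}

```text
time: 9.03
position: [0.5352, -0.0902, 0.0573]
tool_rot: [0.691, 0.723, 0.0, 0.0]
ft_force: [0.9, -3.9, 3.6]
grip_width: 0.0003
grip_force: 1.6
```

>>> {"op": "arm_command", "data": {"delta_rot": [[0, 0, 0], [0, 0, 0], [0, 0, 0], [0, 0, 0], [0, 0, 0], [0, 0, 0], [0, 0, 0], [0, 0, 0]], "delta_pos": [[0.013, 0, 0], [0.026, 0, 0], [0.039, 0, 0], [0.052, 0, 0], [0.065, 0, 0], [0.078, 0, 0], [0.09, 0, 0], [0.1, 0, 0]], "gripper": [1, 1, 1, 1, 1, 1, 1, 1]}}

```text
time: 9.7
position: [0.5304, 0.0099, 0.057]
tool_rot: [0.69, 0.723, 0.0, 0.0]
ft_force: [2.3, -2.8, 0.8]
grip_width: 0.0007
grip_force: 1.5
```

Run:
```python
from h import *
o=status.get_obs();print(o["position"],o["grip_width"],o["ft_force"],move([.528,.04,.055]))
```

```text
[0.53037451 0.00993116 0.05699776] 0.0007124849807501059 [ 2.25234475 -2.83314294  0.78002266] (array([ 0.03014661, -0.0009682 ,  0.00200233]), 'tool x dir deg', np.float64(92.67710238254206))
```

>>> {"op": "arm_command", "data": {"delta_rot": [[0, 0, 0], [0, 0, 0], [0, 0, 0], [0, 0, 0], [0, 0, 0], [0, 0, 0]], "delta_pos": [[0.006, 0, 0], [0.012, 0, 0], [0.017, 0, 0], [0.02, 0, 0], [0.022, 0, 0], [0.022, 0, 0]], "gripper": [1, 1, 1, 1, 1, 1]}}

```text
time: 10.2
position: [0.5284, 0.0309, 0.0568]
tool_rot: [0.691, 0.723, -0.0, -0.001]
ft_force: [-0.0, 0.0, -0.7]
grip_width: 0.0008
grip_force: 0.0
```

>>> {"op": "arm_command", "data": {"delta_rot": [[0, 0, 0], [0, 0, 0], [0, 0, 0], [0, 0, 0]], "delta_pos": [[0.001, 0, 0], [0.002, 0, 0], [0.003, 0, 0], [0.003, 0, 0]], "gripper": [1, 1, 1, 1]}}

```text
time: 10.53
position: [0.5282, 0.0334, 0.0568]
tool_rot: [0.691, 0.723, -0.001, -0.001]
ft_force: [-2.0, -2.0, -0.8]
grip_width: 0.0003
grip_force: 0.8
```

>>> {"op": "arm_command", "data": {"delta_rot": [[0, 0, 0], [0, 0, 0], [0, 0, 0], [0, 0, 0], [0, 0, 0]], "delta_pos": [[0.001, 0, 0], [0.002, 0, 0], [0.003, 0, 0], [0.004, 0, 0], [0.004, 0, 0]], "gripper": [1, 1, 1, 1, 1]}}

```text
time: 10.95
position: [0.5283, 0.0342, 0.0569]
tool_rot: [0.689, 0.724, -0.002, 0.001]
ft_force: [-2.4, -14.0, -1.3]
grip_width: 0.0003
grip_force: 7.3
```

The tray is on its stop at 14 N. I'll back off, rise and look at the crank.

>>> {"op": "arm_command", "data": {"delta_rot": [[0, 0, 0], [0, 0, 0], [0, 0, 0], [0, 0, 0], [0, 0, 0], [0, 0, 0], [0, 0, 0], [0, 0, 0], [0, 0, 0], [0, 0, 0], [0, 0, 0], [0, 0, 0]], "delta_pos": [[-0.01, 0, 0], [-0.03, 0, 0], [-0.03, 0, -0.03], [-0.03, 0, -0.065], [-0.03, 0, -0.1], [-0.03, 0, -0.135], [-0.03, 0, -0.17], [-0.03, 0, -0.205], [-0.03, 0, -0.24], [-0.01, 0, -0.27], [0.025, 0, -0.28], [0.06, 0, -0.28]], "gripper": [1, 1, 1, 1, 1, 1, 1, 1, 1, 1, 1, 1]}}

```text
time: 11.95
position: [0.5285, 0.098, 0.3414]
tool_rot: [0.692, 0.722, 0.004, 0.003]
ft_force: [0.8, -0.2, -0.2]
grip_width: 0.0007
grip_force: 0.0
```

>>> {"op": "arm_command", "data": {"delta_rot": [[0, 0, 0], [0, 0, 0], [0, 0, 0], [0, 0, 0], [0, 0, 0]], "delta_pos": [[0.03, 0, 0], [0.05, 0, 0], [0.055, 0, 0], [0.055, 0, 0], [0.055, 0, 0]], "gripper": [-1, -1, -1, -1, -1]}}

```text
time: 12.37
position: [0.5236, 0.152, 0.3369]
tool_rot: [0.69, 0.723, -0.0, 0.0]
ft_force: [-0.3, -0.5, -0.7]
grip_width: 0.0261
grip_force: 0.0
```

Run:
```python
from h import *
c=grab("wrist","w7");o=status.get_obs();print(o["position"],o["joint_velocities"],o["ft_force"])
s=grab("side","s1");cv2.imwrite("pics/s1c.png",cv2.resize(s["pixels"][200:330,220:350],(600,600),interpolation=cv2.INTER_CUBIC))
```

```text
[0.52371995 0.15147316 0.33688959] [-0.01463917 -0.00017585 -0.00025663  0.00147724  0.00151694  0.00268109] [ 0.10126531 -0.58284322 -0.21504351]
```

View pics/w7.png

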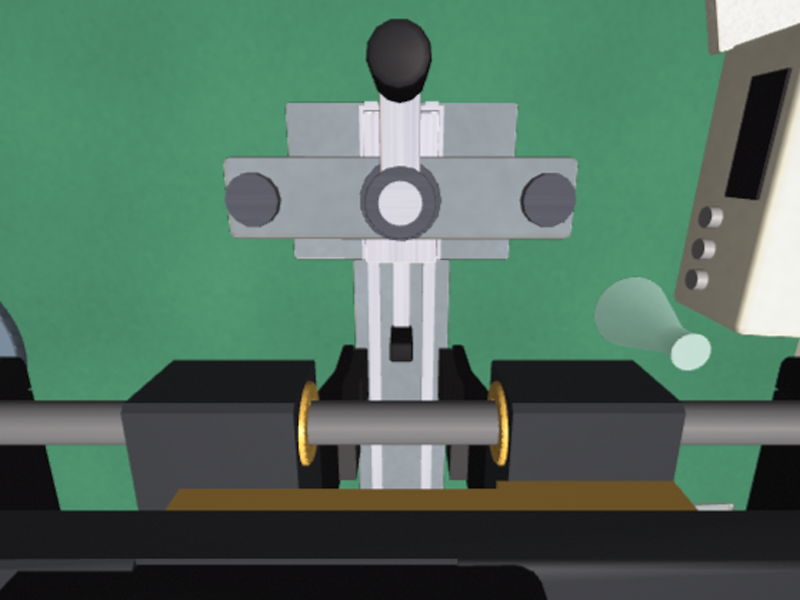

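View pics/s1c.png

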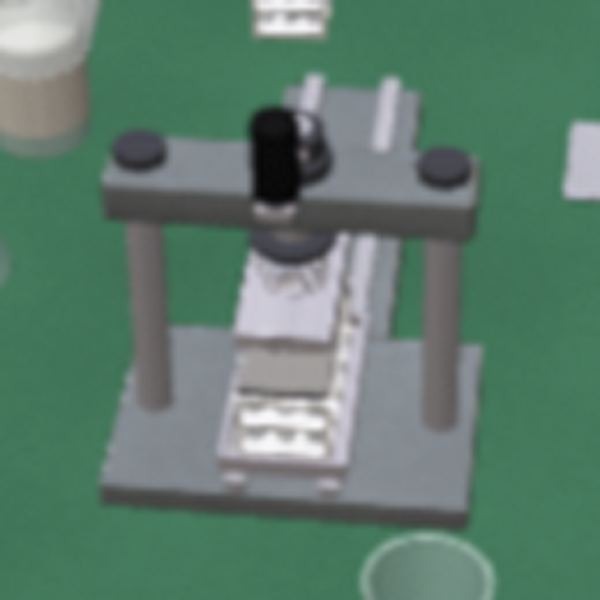

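The wrist view shows the knob at (398,48), the hub at (400,203) and bolts at (252,199) and (549,199). The side crop shows the tray home, with the platen hovering over the mat and a visible gap.

Run:
```python
from h import *
c=load("w7");k=1/1.42857
L,Rr=plane(c,252*k,199.5*k,.21),plane(c,549*k,199.5*k,.21)
print("bolts",L,Rr,(L+Rr)/2,np.linalg.norm(L-Rr),np.degrees(np.arctan2(*(Rr-L)[[1,0]])))
for z in(.235,.245,.255): print("hub",z,plane(c,400*k,203*k,z))
h=cv2.cvtColor(c["pixels"],cv2.COLOR_BGR2HSV);m=np.zeros((420,560),np.uint8);m[5:75,245:315]=h[5:75,245:315,2]<75
x,y,w,hh=cv2.boundingRect(m);print(x,y,w,hh)
# top rim circle: width w -> 28mm
print("knob top",plane(c,x+w/2,y+w/2,.281),"w",np.linalg.norm(plane(c,x,y+w/2,.281)-plane(c,x+w,y+w/2,.281)))
kt=cv2.imread("pics/top0.png");t=grab("top")
hk=cv2.cvtColor(kt,cv2.COLOR_BGR2HSV)[205:228,130:154,2];ys,xs=np.where(hk<60);print("top knob px",xs.mean()+130,ys.mean()+205)
print("tri",tri([ray(c,x+w/2,y+w/2),ray(t,xs.mean()+130,ys.mean()+205)]))
# side: height of the platen's far lower edge and mat edge by ray against vertical plane at press y
s=load("s1");O=((L+Rr)/2)[:2];a=np.radians(2.6);yv=np.array([-np.sin(a),np.cos(a)])
def vz(u,v,py):
    p,d=ray(s,u,v);q=p+d*((py-(p[:2]-O)@yv)/(d[:2]@yv));return q
p=s["pixels"].astype(int)
print([(r,p[r,282].tolist()) for r in range(262,302)])
for r in(274,275,276,284,285): print(r,vz(282,r,.056).round(4),vz(282,r,.06).round(4))
```

```text
bolts [0.43245332 0.20169621 0.21      ] [0.60956063 0.21022029 0.21      ] [0.52100698 0.20595825 0.21      ] 0.1773123250989478 2.75549080572195
hub 0.235 [0.52083608 0.20602511 0.235     ]
hub 0.245 [0.52084821 0.20687967 0.245     ]
hub 0.255 [0.52086033 0.20773424 0.255     ]
256 14 46 58
knob top [0.51743723 0.27128079 0.281     ] w 0.027300922205532
top knob px 142.02068965517242 215.61379310344827
tri (array([0.51706258, 0.28665664, 0.19958968]), [np.float64(0.0011672068798627697), np.float64(0.0011672068798630176)])
[(262, [192, 185, 188]), (263, [202, 192, 195]), (264, [199, 187, 189]), (265, [207, 194, 197]), (266, [210, 197, 200]), (267, [210, 197, 200]), (268, [209, 196, 200]), (269, [209, 197, 200]), (270, [209, 197, 199]), (271, [208, 195, 198]), (272, [185, 173, 177]), (273, [127, 123, 129]), (274, [107, 107, 114]), (275, [117, 116, 122]), (276, [137, 137, 141]), (277, [154, 154, 158]), (278, [158, 158, 161]), (279, [157, 157, 161]), (280, [157, 157, 160]), (281, [157, 157, 161]), (282, [158, 158, 162]), (283, [156, 156, 160]), (284, [137, 138, 141]), (285, [111, 110, 113]), (286, [165, 164, 167]), (287, [208, 207, 210]), (288, [178, 180, 183]), (289, [193, 192, 193]), (290, [232, 230, 231]), (291, [237, 236, 237]), (292, [197, 198, 201]), (293, [157, 160, 162]), (294, [164, 165, 165]), (295, [196, 194, 194]), (296, [232, 230, 231]), (297, [233, 231, 233]), (298, [188, 186, 189]), (299, [172, 165, 170]), (300, [135, 130, 136]), (301, [111, 109, 116])]
274 [0.5116 0.2616 0.1203] [0.5109 0.2656 0.1237]
275 [0.5117 0.2616 0.1169] [0.511  0.2656 0.1203]
276 [0.5118 0.2616 0.1134] [0.511  0.2656 0.1169]
284 [0.5123 0.2616 0.0855] [0.5115 0.2656 0.089 ]
285 [0.5123 0.2616 0.082 ] [0.5116 0.2656 0.0855]
```

Centre is (0.5205, 0.206) with a knob radius of 65 mm. The crank is at about π/2 and the platen's underside at about 0.113, consistent with the first turn (0.114). That leaves 25 mm to the mat, so 375° to contact and 465° in all. Now I'll grasp the knob.

>>> {"op": "arm_command", "data": {"delta_rot": [[0, 0, 0], [0, 0, 0], [0, 0, 0], [0, 0, 0], [0, 0, 0], [0, 0, 0], [0, 0, 0], [0, 0, 0], [0, 0, 0], [0, 0, 0]], "delta_pos": [[0.03, 0, 0], [0.06, -0.001, 0], [0.09, -0.001, 0], [0.115, -0.001, 0], [0.12, -0.001, 0], [0.12, -0.001, 0.03], [0.12, -0.001, 0.06], [0.12, -0.001, 0.085], [0.12, -0.001, 0.099], [0.12, -0.001, 0.099]], "gripper": [-0.3, -0.3, -0.3, -0.3, -0.3, -0.3, -0.3, -0.3, -0.3, -0.3], "grip_force": 25}}

```text
time: 13.35
position: [0.5151, 0.2697, 0.2342]
tool_rot: [0.691, 0.723, -0.004, -0.002]
ft_force: [-0.1, -0.9, -0.6]
grip_width: 0.0564
grip_force: 0.0
```

>>> {"op": "arm_command", "data": {"delta_rot": [[0, 0, 0], [0, 0, 0], [0, 0, 0], [0, 0, 0], [0, 0, 0], [0, 0, 0], [0, 0, 0]], "delta_pos": [[0, 0, 0], [0, 0, 0], [0, 0, 0], [0, 0, 0], [0, 0, 0], [0, 0, 0], [0, 0, 0]], "gripper": [1, 1, 1, 1, 1, 1, 1]}}

```text
time: 13.93
position: [0.5167, 0.2721, 0.239]
tool_rot: [0.69, 0.723, 0.0, -0.0]
ft_force: [-2.6, -1.4, 5.7]
grip_width: 0.0277
grip_force: 25.0
```

```bash
cat > circ.py <<'E'
from h import *
import sys
def rows(C,r,a0,da,n,a_now=None):
    "tool-frame rows for crank angles a0+da*i (deg, press frame); yaw of press 2.7"
    o=status.get_obs();Rm=R.from_quat(o["tool_rot"]).as_matrix();y=np.radians(2.7)
    P=lambda a:np.array([*(np.array(C)+r*np.array([np.cos(np.pi-np.radians(a)+y),np.sin(np.pi-np.radians(a)+y)])),0])
    D=[Rm.T@(P(a0+da*(i+1))-P(a0)) for i in range(n)]
    print([[round(d[0],3),round(d[1],3),0] for d in D])
o=status.get_obs();y=np.radians(2.7);d=np.array(o["position"][:2])-np.array([.5205,.206])
print(o["position"],"F",o["ft_force"],"w",o["grip_width"],"r",np.hypot(*d),"crank deg",(180-np.degrees(np.arctan2(d[1],d[0]))+2.7)%360)
E
python3 circ.py
```

```text
[0.51674009 0.27212765 0.23900753] F [-2.56750449 -1.38535993  5.72951195] w 0.027690259060829274 r 0.0662344523376686 crank deg 89.44576360176465
```

>>> {"op": "arm_command", "data": {"delta_rot": [[0, 0, 0], [0, 0, 0], [0, 0, 0], [0, 0, 0], [0, 0, 0], [0, 0, 0], [0, 0, 0], [0, 0, 0], [0, 0, 0], [0, 0, 0], [0, 0, 0], [0, 0, 0]], "delta_pos": [[-0.0006, 0.0085, 0], [-0.004, 0.0225, 0], [-0.0118, 0.0373, 0], [-0.019, 0.046, 0], [-0.0277, 0.0532, 0], [-0.0376, 0.0589, 0], [-0.0482, 0.0628, 0], [-0.0593, 0.0648, 0], [-0.065, 0.065, 0], [-0.0735, 0.0644, 0], [-0.0818, 0.0628, 0], [-0.0818, 0.0628, 0]], "gripper": [1, 1, 1, 1, 1, 1, 1, 1, 1, 1, 1, 1]}}

```text
time: 14.93
position: [0.5831, 0.1936, 0.239]
tool_rot: [0.691, 0.723, 0.001, -0.001]
ft_force: [-3.4, 1.3, 5.7]
grip_width: 0.0274
grip_force: 25.0
```

```bash
python3 circ.py
```

```text
[0.58307188 0.19362515 0.23901168] F [-3.43831076  1.29802124  5.65342407] w 0.027389698426728896 r 0.06378383417199361 crank deg 193.887028491569
```

>>> {"op": "arm_command", "data": {"delta_rot": [[0, 0, 0], [0, 0, 0], [0, 0, 0], [0, 0, 0], [0, 0, 0], [0, 0, 0], [0, 0, 0], [0, 0, 0], [0, 0, 0], [0, 0, 0], [0, 0, 0], [0, 0, 0]], "delta_pos": [[-0.0157, -0.0065, 0], [-0.0292, -0.0168, 0], [-0.0395, -0.0303, 0], [-0.046, -0.046, 0], [-0.0482, -0.0628, 0], [-0.046, -0.0796, 0], [-0.0395, -0.0953, 0], [-0.0292, -0.1088, 0], [-0.0157, -0.1191, 0], [0, -0.1256, 0], [0.0168, -0.1278, 0], [0.0336, -0.1256, 0]], "gripper": [1, 1, 1, 1, 1, 1, 1, 1, 1, 1, 1, 1]}}

```text
time: 15.93
position: [0.4556, 0.2198, 0.239]
tool_rot: [0.69, 0.724, -0.002, 0.001]
ft_force: [-0.4, -6.1, 5.6]
grip_width: 0.0277
grip_force: 25.0
```

```bash
python3 circ.py
```

```text
[0.45563297 0.21982758 0.23897435] F [-0.44806091 -6.12826426  5.61305344] w 0.027653899661861936 r 0.0663244545067072 crank deg 14.733515481860518
```

>>> {"op": "arm_command", "data": {"delta_rot": [[0, 0, 0], [0, 0, 0], [0, 0, 0], [0, 0, 0], [0, 0, 0]], "delta_pos": [[0.0157, 0.0065, 0], [0.0292, 0.0168, 0], [0.0395, 0.0303, 0], [0.0433, 0.0379, 0], [0.046, 0.046, 0]], "gripper": [1, 1, 1, 1, 1]}}

```text
time: 16.35
position: [0.5, 0.2692, 0.2389]
tool_rot: [0.69, 0.724, -0.001, -0.0]
ft_force: [-4.6, -3.2, 7.4]
grip_width: 0.0275
grip_force: 25.0
```

```bash
python3 circ.py
python3 - <<'E'
from h import *
s=grab("side","s2");p=s["pixels"].astype(int);print([(r,int(p[r,282].mean())) for r in range(270,292)])
E
```

```text
[0.50003027 0.26924267 0.2389324 ] F [-4.60234182 -3.2418178   7.43586028] w 0.02746293507066321 r 0.06647289558969609 crank deg 74.76480866665266
[(270, 180), (271, 205), (272, 210), (273, 210), (274, 208), (275, 209), (276, 208), (277, 210), (278, 212), (279, 198), (280, 141), (281, 120), (282, 140), (283, 160), (284, 146), (285, 116), (286, 173), (287, 214), (288, 187), (289, 199), (290, 235), (291, 240)]
```

>>> {"op": "arm_command", "data": {"delta_rot": [[0, 0, 0], [0, 0, 0], [0, 0, 0], [0, 0, 0], [0, 0, 0]], "delta_pos": [[0.0016, 0.0084, 0], [0.0022, 0.0168, 0], [0.0016, 0.0252, 0], [0, 0.0336, 0], [0, 0.0336, 0]], "gripper": [1, 1, 1, 1, 1]}}

```text
time: 16.82
position: [0.5348, 0.2704, 0.239]
tool_rot: [0.691, 0.723, -0.0, 0.0]
ft_force: [-1.7, -1.0, 5.5]
grip_width: 0.0271
grip_force: 25.0
```

```bash
cat >> circ.py <<'E'
def edge(s):
    p=s["pixels"].astype(float).mean(2);out=[]
    for x in range(272,293):
        r=p[266:284,x];g=-np.diff(r);i=int(np.argmax(g));w=g[max(i-2,0):i+3].clip(0);out.append(266+.5+(w*np.arange(max(i-2,0),max(i-2,0)+len(w))).sum()/w.sum())
    return np.median(out).round(3)
import os
print("platen edge",edge(load("s1")),edge(load("s2")),edge(grab("side")))
E
python3 circ.py
```

```text
[0.53480843 0.27037042 0.23897739] F [-1.74622986 -1.004522    5.45211659] w 0.02705046202289505 r 0.06594150040433289 crank deg 105.23210723408488
platen edge 272.557 279.409 279.649
```

>>> {"op": "arm_command", "data": {"delta_rot": [[0, 0, 0], [0, 0, 0], [0, 0, 0], [0, 0, 0], [0, 0, 0]], "delta_pos": [[-0.0027, 0.008, 0], [-0.0065, 0.0157, 0], [-0.0112, 0.0228, 0], [-0.0168, 0.0292, 0], [-0.0168, 0.0292, 0]], "gripper": [1, 1, 1, 1, 1]}}

```text
time: 17.28
position: [0.5634, 0.2551, 0.239]
tool_rot: [0.691, 0.723, -0.001, -0.001]
ft_force: [-4.0, -0.4, 5.9]
grip_width: 0.0274
grip_force: 25.0
```

```bash
python3 circ.py
python3 - <<'E'
from h import *
s=grab("side","s3");p=s["pixels"].astype(int);print([(r,int(p[r,282].mean())) for r in range(270,292)])
E
```

```text
[0.56342052 0.25507347 0.23898254] F [-4.0124865  -0.40450506  5.94810218] w 0.02736199994377684 r 0.06519491005027908 crank deg 133.8735160172
platen edge 272.557 279.409 279.646
[(270, 181), (271, 182), (272, 204), (273, 212), (274, 210), (275, 210), (276, 209), (277, 210), (278, 209), (279, 196), (280, 157), (281, 123), (282, 122), (283, 141), (284, 140), (285, 117), (286, 174), (287, 216), (288, 189), (289, 200), (290, 236), (291, 241)]
```

>>> {"op": "arm_command", "data": {"delta_rot": [[0, 0, 0], [0, 0, 0], [0, 0, 0], [0, 0, 0], [0, 0, 0], [0, 0, 0], [0, 0, 0], [0, 0, 0]], "delta_pos": [[-0.0065, 0.0057, 0], [-0.0135, 0.0103, 0], [-0.0211, 0.0141, 0], [-0.0292, 0.0168, 0], [-0.0375, 0.0184, 0], [-0.046, 0.019, 0], [-0.0595, 0.0176, 0], [-0.0595, 0.0176, 0]], "gripper": [1, 1, 1, 1, 1, 1, 1, 1]}}

```text
time: 18.05
position: [0.5837, 0.1975, 0.239]
tool_rot: [0.691, 0.723, 0.001, -0.001]
ft_force: [-3.1, 2.8, 4.8]
grip_width: 0.0274
grip_force: 25.0
```

```bash
python3 circ.py
```

```text
[0.58374612 0.19746166 0.23900916] F [-3.06901593  2.78993756  4.82225043] w 0.027384640032397198 r 0.06381986029413449 crank deg 190.38854939692325
platen edge 272.557 279.409 279.656
```

The crank has gone about 461° from its start, roughly 86–100° past contact. I'll open partway, which keeps the inner finger clear of the hub, and lift off.

>>> {"op": "arm_command", "data": {"delta_rot": [[0, 0, 0], [0, 0, 0], [0, 0, 0], [0, 0, 0], [0, 0, 0], [0, 0, 0], [0, 0, 0], [0, 0, 0], [0, 0, 0]], "delta_pos": [[0, 0, 0], [0, 0, 0], [0, 0, 0], [0, 0, -0.005], [0, 0, -0.025], [0, 0, -0.06], [0, 0, -0.1], [0, 0, -0.12], [0, 0, -0.12]], "gripper": [0, 0, 0, 0, 0, 0, 0, 0, 0]}}

```text
time: 18.85
position: [0.5875, 0.1971, 0.3648]
tool_rot: [0.69, 0.723, 0.005, 0.004]
ft_force: [-0.3, -0.4, 0.4]
grip_width: 0.0432
grip_force: 0.0
```

>>> {"op": "arm_command", "data": {"delta_rot": [[0, 0, 0], [0, 0, 0], [0, 0, 0], [0, 0, 0], [0, 0, 0], [0, 0, 0], [0, 0, 0]], "delta_pos": [[-0.02, 0, 0], [-0.05, -0.015, 0], [-0.08, -0.03, 0], [-0.11, -0.045, 0], [-0.12, -0.06, 0], [-0.12, -0.06, 0], [-0.12, -0.06, 0]], "gripper": [0, 0, 0, 0, 0, 0, 0]}}

```text
time: 19.43
position: [0.5296, 0.0735, 0.3578]
tool_rot: [0.691, 0.723, 0.0, -0.0]
ft_force: [-0.5, 0.7, 0.1]
grip_width: 0.0433
grip_force: 0.0
```

Run:
```python
from h import *
o=status.get_obs();print(o["position"],o["ft_force"])
c=grab("wrist","w8");s=grab("side","s4")
a=cv2.imread("pics/w8.png")[0:400];b=cv2.resize(s["pixels"][200:330,220:350],(400,400),interpolation=cv2.INTER_CUBIC)
cv2.imwrite("pics/f.png",np.hstack([a[:,200:600],b]))
```

```text
[0.52957825 0.07353597 0.35776688] [-0.49665737  0.65052648  0.08163792]
```

View pics/f.png

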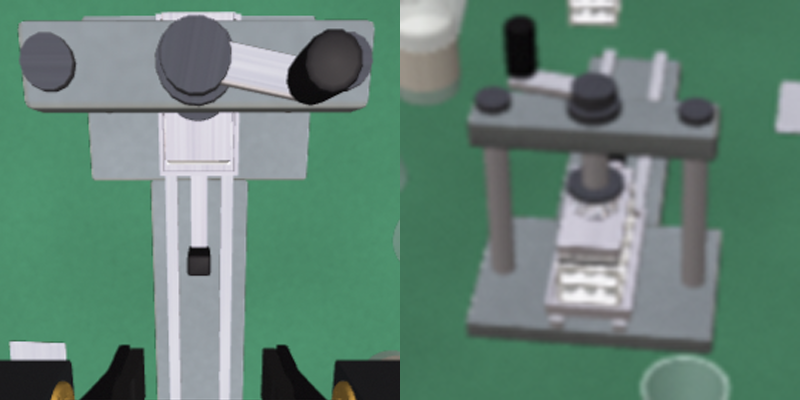

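The crank arm points to press +x and slightly -y. The tray is home, the platen rests on the mat, and the hand is clear. I'm handing in.

```bash
python3 -c "
from rig import robot
print(robot.hand_in())"
```

```text
the job is handed in; nothing more can be done
None
```

The job is handed in (the verdict was not shown): the matted rack stands flat in the tray, the tray is pushed home to its stop, and the crank is wound about a quarter turn past contact (estimated 86–100°) and released.

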